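Set the light bench against its rail

ROBOT

A 6-joint arm with a two-finger parallel gripper is mounted at the origin on the work surface. World frame = base frame: x ahead of the robot, y to its left, z up, the work surface at z = 0. Lengths are in m, angles in rad, forces in N, time in s.
With the tool pointing down it reaches from about 0.35 to 0.925 m from the base axis. Payload 6.4 kg.
Tool frame: the origin (TCP) lies at the centre of the arm's flange, where the gripper is bolted on; the fingertips stand 199 mm ahead of it and the grasp point (between the pads) lies 180 mm ahead of it; z points along the fingers, y is the direction in which the jaws open and shut (so a half turn about z gives the same grasp; the last joint's range is limited). The gripper opens to 94 mm and grips with 3 to 60 N. Pads are 16 mm wide; open, the fingers measure 119 mm over their backs; the gripper's body (75 mm by 177 mm) begins 78 mm behind the grasp point.
Start: joints at [1.039, 0.245, 1.558, -0, 1.339, -0.174], TCP at [0.228, 0.609, 0.405] pointing down, gripper open.
Joint ranges: [-3.13, 3.13], [-1.02, 2.26], [0.13, 2.54], [-0.95, 4.09], [0.21, 2.88], [-2.74, 2.74]. Speed limits (rad/s): [2.57, 2.57, 3.14, 3.14, 3.14, 3.14].

INTERFACE

Orientations are given as [roll, pitch, yaw] about the fixed x, y, z axes, in that order (R = Rz(yaw) Ry(pitch) Rx(roll)).
In Python, from bench import get_state, get_image, close_job, search_frame, masks_of gives the robot as it stands.
- The arm moves only by the shell command python3 -m handwheel 'ROWS' [OPENING]. ROWS is JSON, a list of rows, each an object of numbers: "tx", "ty", "tz": the shift along the tool's x, y, z in mm; "ax", "ay", "az": the turn, a rotation vector about the tool's x, y, z in degrees. A call has 1 to 12 rows; each row shifts and turns the commanded pose from where the row before left it, along the tool's axes as they then stand; what a row does not reach is not made up. A row lasts 1/12 s, in which the tool goes at most 41.7 mm and 7.16 degrees, less where a joint would pass 70% of its speed; a pose out of reach is approached as far as the arm can. A call is refused whole if a number of a shift passes 41.7 or a number of a turn 7.16, either way. A call with a gripper value outside its range is refused whole. OPENING is the opening in per cent of the stroke, from 0 (shut) to 100 (fully open), set as the call begins (- or left out, the last holds). The fingers move at their own pace and stop on an object; the grip force is fixed at half the most. Time passes only in rows, so rows that do not move let the fingers close. It gives the time, the measured TCP pose, the force and the opening at its end, in the units of the state.
- get_state(): the state, without advancing time (a new reading comes with each control period).
- get_image(name): name is "scene" or "side" or "wrist"; returns a dict with "pixels" (400x640x3 uint8, red, green, blue), "mtx" (3x3 intrinsics, pixels), "R" (3x3) and "t" (3): a world point X has camera coordinates R X + t; the wrist camera has in their place "tool_from_camera" (4x4, takes a point from camera to tool coordinates, whose origin is the TCP and whose axes are the flange's). Camera axes: x right, y down, z forward; pixel columns grow to the right and rows downward; lengths in m; the calibration is good to about 2 mm. A picture is of the moment at which its call begins: read the wrist's pose just before it. There is no depth.
- close_job(): hands the job in, once; it reports no verdict.
Trained networks look in a picture, given as the dict that the camera call returned (one of the last four; its "shot" number tells which), for a name from the list of things; names that differ only in an ending like _2 or _b are one class to them, and where a whole thing is asked for, a point or a joint stands for the part that bears it (a point fixed in the world has none). Each returns a list of dicts, best first, with "confidence" (0 to 1); they miss things now and then, are a little off and sometimes report something else, mostly with a low value. They report only what shows in the picture. A call takes as long as a camera call.
- search_frame(query, picture): "bbox" ([left, top, width, height] in pixels, round what is visible of it).
- masks_of(query, picture): "region" (400x640 bool, what is visible of it) and "bbox" ([left, top, width, height] in pixels, round what is visible of it).
The state is a dict: "time": time; "q": joint angles; "joint_vel": joint speeds; "joint_efforts": joint torques, N m; "ee_pos": TCP position; "tcp_rot": TCP orientation; "wrist_force": force on the tool from outside, world axes, zero at the start; "ft_torque": the same for the moment, N m; "opening": opening from 0.0 (shut) to 1.0 (fully open).
Only numpy, scipy, OpenCV 4.12 (cv2) and the standard library are available. Lean on these libraries where they do the work, as an engineer would, in place of code of your own. Each camera call takes 0.05 s, during which the arm holds its last target. There are 200 camera calls.

TASK

Set up the light-beam demonstration: clear the rubber bung that was left in front of the rail away into the empty white tray, and gently slide the light bench under the cross rod until it lies flat against the rail along its whole length. Leave it standing there upright, do not knock the stand frame or its hanging flask, and do not disturb the brown bottles or the conical flask.

Things in the scene. Friction and masses are not known exactly. Their poses are not given: they have to be found in the camera images.
- board: Fixed grey baseboard on the table, 12 mm thick. Origin on its underside; it reaches from -200 to +120 mm along its x and from -275 to +255 mm along its y. Its x points away from the robot (yaw within 0.12 rad), z up.
- rail_mid (a point): Middle of the rail: top edge of the face that looks towards the robot. The rail is an aluminium angle strip fixed on the board along the board's y, 400 mm long (200 mm to each side of this point) and 20 mm high above the board's top. The face is the plane x = +60 mm of the board.
- screen_top (a point): Middle of the top edge of a white upright screen fixed on the board beyond the bench's bare end: 90 mm wide along the board's x, 3 mm thick, 122 mm high above the board's top, with a low black foot reaching 30 mm farther in x.
- frame: Fixed steel stand frame. Its origin is the board's origin raised by 12 mm (on the board's top), same axes. Two upright rods 12 mm thick, 360 mm high, at x = -10 mm, y = -257 and +237 mm; a cross rod joins them, held by boss heads 26 mm high that fill x from -22 to +31 mm.
- cross_rod_mid (a point): Middle of the cross rod's axis, 190 mm above the board's top. The rod is 12 mm thick, runs along the board's y over the whole length, and lies 57 mm on the robot's side of the rail's face. A gripper pointing straight down at the rail or at a bench lying against it would hit it; a tool tilted 25 to 45 degrees, its wrist back towards the robot, passes below.
- hanging_flask (a point): Centre of the bulb (64 mm in diameter) of a glass flask clamped to the frame, over the place of the bench's bare end. Its underside is 43 mm above the board's top, so the bar passes under it. Neck 22 mm thick, upright, 125 mm up from this point; the clamp (36 mm wide along the board's y) joins the neck to the cross rod.
- bench: Loose light bench on the board: flat-sided aluminium bar 300 mm long (its y), 40 mm wide (its x), 30 mm high, with a lens and a lamp on its +y half. Origin: centre of its underside; x roughly the board's x. About 0.75 kg, friction 0.6 (both vary by 20 percent), centre of mass 25 mm from the middle towards the lamp. Pushed near one end it turns, the other end swinging back about a third as far.
- lens_center (a point): Centre of the lens, 75 mm above the bench's underside, 80 mm from the bench's middle: an upright ring 52 mm in diameter and 9 mm thick on a saddle 46 mm wide (bench x). Behind it, 97 to 150 mm from the middle, the lamp: a lying cylinder 40 mm thick at the same height. Tops 101 mm above the bench's underside: both pass under the cross rod. Both are clamped to the bar.
- bench_lamp_end (a point): Point on the bench's long side that faces the rail (its +x side), at the lamp end (bench x = +20, y = +150 mm, 15 mm above its underside). Flat against the rail it is at x = +60 mm of the board.
- bench_bare_end (a point): The same at the bare end (bench x = +20, y = -150 mm, 15 mm above its underside).
- bung_center (a point): Centre of the dark rubber bung: a slightly tapered plug 38 mm high, 40 mm in diameter at its foot and 34 mm at its top, 45 g, standing upright on the board between the bench and the rail. The point lies 19 mm above its foot.
- tray: Fixed empty white tray, open on top, on the table: outside 220 mm (its x) by 150 mm (its y), 45 mm high, walls and floor 4 mm. Origin: centre of its underside. It stands to the left or to the right of the board.
- tray_full: A fixed tray of the same size on the other side, holding the two brown bottles. Leave it alone.
- bottle_a_mid (a point): Brown glass bottle without a label in the other tray, 58 mm in diameter, 135 mm high; the point is at its middle. Bystander.
- bottle_b_mid (a point): Brown glass bottle with a plain paper band in the other tray, 54 mm in diameter, 125 mm high; the point is at its middle. Bystander.
- conical_mid (a point): Glass conical flask standing on the board on the robot's side of the bench, before its middle: 64 mm in diameter at its foot, 25 to 30 mm at its neck, 104 mm high; the point is 40 mm above its foot. Bystander: it bars the way to the middle of the bench at first.

How it is judged:
By the outcome, as a careful person would: the job done as asked, in the order asked, and still so for the second after the job is handed in, with the robot touching nothing.
It also fails if it takes over 72 s, if anything falls off the work surface, if the arm or the gripper's body presses on something with over 40 N, if the wrist force passes 120 N, or if a joint passes its speed limit or range.

## Working session

There is one attempt and no reset: what is moved stays moved. The work goes in short steps, Python scripts to look and compute and a shell command to move; the robot and the scene stay as the last step left them, time stands still between calls to the robot, and variables do not carry over. Pictures are saved under pics/ and viewed, about 8 in all and at most 12, crops included, and the job is handed in when it is done.

```bash
ls; mkdir -p pics
cat > h.py <<'E'
import numpy as np, cv2
from bench import *
def save(n,p): cv2.imwrite('pics/'+n+'.png',cv2.cvtColor(p['pixels'],cv2.COLOR_RGB2BGR))
E
python3 - <<'E'
from h import *
s=get_state();print({k:np.round(v,3).tolist() for k,v in s.items()})
ims=[]
for n in ['scene','side']:
    p=get_image(n);save(n+'0',p);print(n,p['mtx'].round(1).tolist(),p['R'].round(3).tolist(),p['t'].round(3).tolist())
    for q in ['board','rail_mid','screen_top','hanging_flask','bench','lens_center','bench_lamp_end','bench_bare_end','bung_center','tray','tray_full','conical_mid','cross_rod_mid','bottle_a_mid']:
        r=search_frame(q,p);print(q,[(np.round(d['bbox']).tolist(),round(d['confidence'],2)) for d in r[:3]])
E
```

```text
pics
{'time': 0.0, 'q': [1.039, 0.246, 1.559, -0.0, 1.339, -0.174], 'joint_vel': [-0.0, -0.001, 0.001, -0.001, -0.002, -0.0], 'joint_efforts': [-0.0, -41.58, -31.462, 0.069, 0.033, -0.0], 'ee_pos': [0.228, 0.609, 0.404], 'tcp_rot': [-3.14, -0.0, 2.784], 'wrist_force': [-0.314, 0.527, 0.117], 'ft_torque': [0.002, 0.053, 0.019], 'opening': 1.0}
scene [[391.1, 0.0, 325.8], [0.0, 391.1, 197.4], [0.0, 0.0, 1.0]] [[0.874, 0.485, -0.016], [0.391, -0.725, -0.567], [-0.287, 0.49, -0.823]] [-0.507, -0.132, 1.446]
board [([238.0, 156.0, 169.0, 165.0], 0.86)]
rail_mid [([240.0, 156.0, 167.0, 165.0], 0.83), ([316.0, 104.0, 70.0, 49.0], 0.42)]
screen_top [([241.0, 154.0, 166.0, 165.0], 0.71), ([294.0, 179.0, 65.0, 85.0], 0.68), ([320.0, 109.0, 66.0, 43.0], 0.53)]
hanging_flask [([274.0, 95.0, 114.0, 200.0], 0.92)]
bench [([274.0, 93.0, 117.0, 201.0], 0.74), ([294.0, 177.0, 68.0, 88.0], 0.61)]
lens_center [([293.0, 178.0, 64.0, 84.0], 0.58)]
bench_lamp_end [([292.0, 177.0, 66.0, 83.0], 0.64), ([336.0, 239.0, 11.0, 17.0], 0.43)]
bench_bare_end [([293.0, 180.0, 63.0, 85.0], 0.61)]
bung_center [([334.
[... 628 characters left out ...]
.0, 191.0, 152.0], 0.76)]
rail_mid []
screen_top [([244.0, 175.0, 187.0, 151.0], 0.9), ([285.0, 90.0, 128.0, 200.0], 0.19)]
hanging_flask [([289.0, 84.0, 124.0, 204.0], 0.6)]
bench [([298.0, 187.0, 62.0, 84.0], 0.88), ([338.0, 317.0, 126.0, 82.0], 0.24)]
lens_center [([300.0, 185.0, 62.0, 85.0], 0.7)]
bench_lamp_end [([299.0, 185.0, 63.0, 88.0], 0.82)]
bench_bare_end [([298.0, 183.0, 61.0, 88.0], 0.84)]
bung_center [([356.0, 227.0, 11.0, 14.0], 0.76)]
tray [([340.0, 319.0, 124.0, 81.0], 0.75)]
tray_full [([187.0, 153.0, 83.0, 53.0], 0.65), ([245.0, 175.0, 185.0, 151.0], 0.38)]
conical_mid [([284.0, 222.0, 27.0, 38.0], 0.76)]
cross_rod_mid [([285.0, 87.0, 128.0, 202.0], 0.75)]
bottle_a_mid []
```

Run:
```python
import cv2
for n,(x,y,w,h) in {'scene':(150,80,260,300),'side':(180,70,290,330)}.items():
    i=cv2.imread(f'pics/{n}0.png')[y:y+h,x:x+w]
    f=min(800/w,600/h);cv2.imwrite(f'pics/{n}0c.png',cv2.resize(i,None,fx=600/h,fy=600/h,interpolation=cv2.INTER_CUBIC));print(n,600/h)
```

```text
scene 2.0
side 1.8181818181818181
```

View pics/scene0c.png

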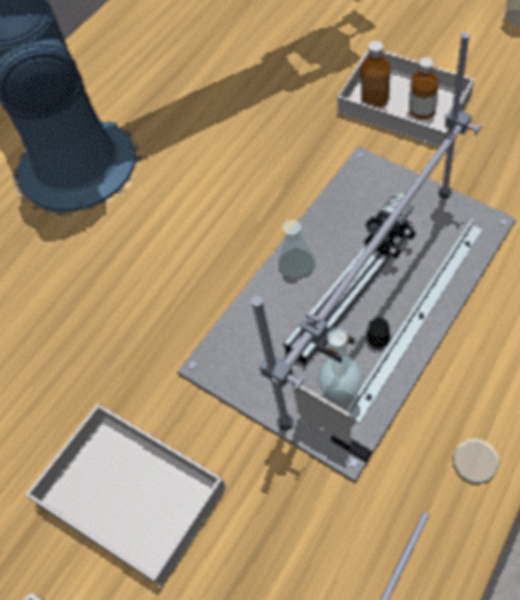

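View pics/side0c.png

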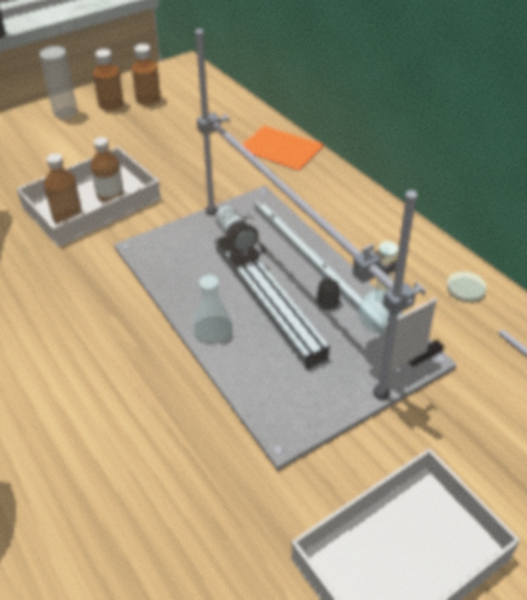

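The pictures show the empty tray on the right (−y), the bottles on the left, the bung at scene px ~(338,247), and the bench parallel-ish to the rail. Next I fit the board and overlay it on a zoomed view.

```bash
cat >> h.py <<'E'
from scipy.optimize import least_squares
def proj(p,X):
    c=np.atleast_2d(X)@p['R'].T+p['t'];u=c@p['mtx'].T;return u[:,:2]/u[:,2:]
def pose(v,P):
    c,s=np.cos(v[2]),np.sin(v[2]);P=np.atleast_2d(P).astype(float)
    return np.c_[v[0]+c*P[:,0]-s*P[:,1],v[1]+s*P[:,0]+c*P[:,1],P[:,2]]
def tri(ps,uvs):
    return least_squares(lambda X:np.concatenate([proj(p,X)[0]-u for p,u in zip(ps,uvs)]),[.6,0,.05])
def clean(m):
    n,l,s,c=cv2.connectedComponentsWithStats(m.astype(np.uint8));return l==1+np.argmax(s[1:,4])
E
python3 - <<'E'
from h import *
ps=[get_image('scene'),get_image('side')]
B=np.array([[-.2,.255,.012],[.12,.255,.012],[-.2,-.275,.012],[.12,-.275,.012]])
uv=[np.array([[330,155],[407,187.5],[240.5,267],[328,320]]),np.array([[244.9,204.8],[325,173],[333.5,327],[430,272]])]
f=lambda v:np.concatenate([(proj(p,pose(v,B))-u).ravel() for p,u in zip(ps,uv)])
r=least_squares(f,[.6,0,0]);v=r.x;print('board',v.round(4),r.fun.round(1))
np.save('board.npy',v)
for q in ['bung_center','conical_mid','tray','bench','lens_center','hanging_flask','screen_top']:
    cs=[]
    for p in ps:
        d=masks_of(q,p)
        if d:
            m=d[0]['region'];ys,xs=np.nonzero(m);cs.append(((xs.min()+xs.max())/2,(ys.min()+ys.max())/2));print(q,round(d[0]['confidence'],2),np.round(d[0]['bbox']),m.sum())
    if len(cs)==2:
        t=tri(ps,cs);print('  tri',t.x.round(4),'err',t.fun.round(1))
segs=[[[.06,-.2,.032],[.06,.2,.032]],[[.06,-.2,.012],[.06,.2,.012]],[[.003,-.257,.202],[.003,.237,.202]],[[-.01,-.257,.012],[-.01,-.257,.372]],[[-.01,.237,.012],[-.01,.237,.372]]]+[[B[i],B[j]] for i,j in((0,1),(1,3),(3,2),(2,0))]
out=[]
for p,(x,y,w,h) in zip(ps,[(275,170,120,150),(280,170,120,150)]):
    i=cv2.resize(cv2.cvtColor(p['pixels'],cv2.COLOR_RGB2BGR)[y:y+h,x:x+w],None,fx=3.3,fy=4/1.2,interpolation=cv2.INTER_CUBIC) if 0 else cv2.resize(cv2.cvtColor(p['pixels'],cv2.COLOR_RGB2BGR)[y:y+h,x:x+w],None,fx=3.333,fy=3.333,interpolation=cv2.INTER_CUBIC)
    for s in segs:
        a=((proj(p,pose(v,s))-[x,y]+.5)*3.333).astype(int);cv2.line(i,tuple(map(int,a[0])),tuple(map(int,a[1])),(0,0,255),1)
    out.append(i)
cv2.imwrite('pics/z1.png',np.hstack(out))
E
```

```text
board [ 0.6278  0.0082 -0.0464] [-1.6 -2.1  0.8  1.7 -2.9 -0.7 -0.9  1.2 -2.5 -1.3  1.  -2.2 -0.1 -0.8
  2.3 -2.8]
bung_center 0.58 [335. 238.   6.  19.] 160
bung_center 0.65 [352. 226.  13.  15.] 201
  tri [ 0.6571 -0.058   0.0267] err [-0.   0.1 -0.  -0. ]
conical_mid 0.76 [287. 190.  22.  31.] 368
conical_mid 0.66 [285. 223.  25.  38.] 563
  tri [0.4762 0.0018 0.0498] err [-0.1  0.5 -0.3 -0.3]
tray 0.96 [164. 285.  96.  91.] 4867
tray 0.7 [338. 320. 127.  80.] 6641
  tri [ 0.4744 -0.433   0.0527] err [ 1.5 -5.   3.2  2.5]
bench 0.63 [291. 176.  68.  89.] 1123
bench 0.65 [297. 188.  67.  86.] 1759
  tri [ 0.5796 -0.0077  0.048 ] err [-0.1  1.  -0.6 -0.6]
lens_center 0.75 [292. 180.  66.  82.] 1103
lens_center 0.82 [298. 183.  64.  88.] 1684
  tri [ 0.5786 -0.009   0.0518] err [-0.2  1.  -0.7 -0.7]
hanging_flask 0.67 [276.  98. 110. 196.] 1880
hanging_flask 0.89 [290.  88. 124. 201.] 2445
  tri [ 0.6166 -0.0351  0.2114] err [-0.9  7.2 -4.7 -5. ]
screen_top 0.66 [240. 154. 170. 166.] 11515
screen_top 0.83 [245. 175. 186. 153.] 11676
  tri [ 0.586  -0.0335 -0.0262] err [-0.3  1.9 -1.3 -1.2]
```

View pics/z1.png

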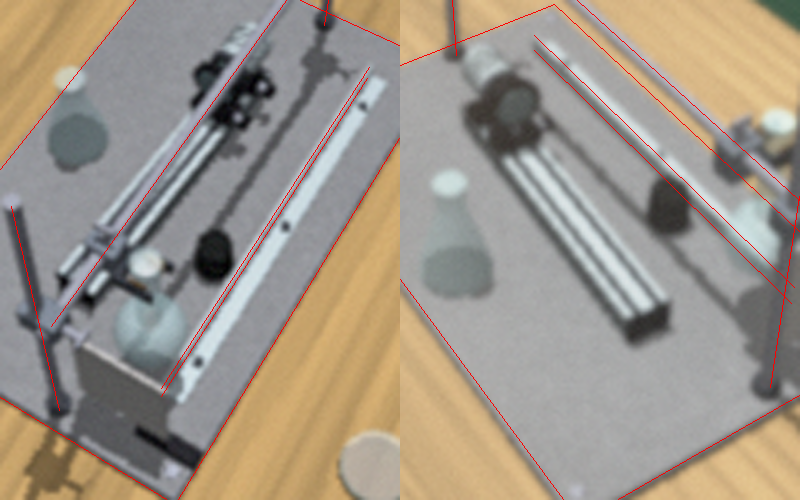

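```bash
cat >> h.py <<'E'
def ray(p,uv,z):
    d=p['R'].T@np.linalg.inv(p['mtx'])@[uv[0],uv[1],1];c=-p['R'].T@p['t'];return c+d*(z-c[2])/d[2]
def inv(v,X):
    X=np.atleast_2d(X);c,s=np.cos(v[2]),np.sin(v[2]);d=X[:,:2]-v[:2];return np.c_[c*d[:,0]+s*d[:,1],-s*d[:,0]+c*d[:,1],X[:,2]]
E
python3 - <<'E'
from h import *
from scipy.ndimage import map_coordinates as mc
ps=[get_image('scene'),get_image('side')]
S=[cv2.GaussianBlur(cv2.cvtColor(p['pixels'],cv2.COLOR_RGB2HSV)[...,1].astype(float),(0,0),.8) for p in ps]
v=np.load('board.npy')
B=np.array([[-.2,.255,.012],[.12,.255,.012],[.12,-.275,.012],[-.2,-.275,.012]])
for it in range(4):
    M=[]
    for k,p in enumerate(ps):
        for i in range(4):
            a,b=B[i],B[(i+1)%4]
            if k==1 and i in(2,): pass
            for t in np.linspace(.06,.94,40):
                P=a+t*(b-a); q=P+0; o=np.array([a,b]).mean(0);o[2]=.012; n=np.array([[0,1,0],[1,0,0],[0,-1,0],[-1,0,0]])[i]*.012
                u0,u1=proj(p,pose(v,[P,P+n])); nd=(u1-u0)/np.linalg.norm(u1-u0)
                s=np.linspace(-5,5,41);pr=mc(S[k],[(u0[1]+s*nd[1]),(u0[0]+s*nd[0])],order=1);g=np.gradient(pr)
                j=g.argmax()
                if g[j]>3: M.append((k,P,u0+s[j]*nd,nd,i))
    def f(v): return np.array([(proj(ps[k],pose(v,P))[0]-u)@nd for k,P,u,nd,i in M])
    r=least_squares(f,v,loss='soft_l1',f_scale=.5);v=r.x
e=f(v)
for k in(0,1):
    print(k,[(round(float(np.median([e[j] for j,m in enumerate(M) if m[0]==k and m[4]==i])),2),sum(m[0]==k and m[4]==i for m in M)) for i in range(4)])
print(v.round(4));np.save('board.npy',v)
pr=lambda n,X:print(n,np.round(X,4),'board',inv(v,X)[0].round(4))
sc=lambda x,y:(275+x/3.333,170+y/3.333)
sd=lambda x,y:(280+(x-400)/3.333,170+y/3.333)
pr('flask bulb',tri(ps,[sc(148,328),sd(757,228)]).x)
pr('bung',[0.6571,-0.058,0.0267]);pr('conical',[0.4762,.0018,.0498])
for n,a in dict(bareLtop=(628,322),bareRtop=(668,300)).items(): pr(n,ray(ps[1],sd(*a),.042))
for n,a in dict(bareLbot=(633,345),bareRbot=(670,321)).items(): pr(n,ray(ps[1],sd(*a),.012))
pr('lens',ray(ps[1],sd(518,98),.087))
pr('tri lens',tri(ps,[sc(243,92),sd(518,98)]).x)
for p in ps: print(ray(p,(sc(215,270) if p is ps[0] else sd(668,228)),.012), proj(p,pose(v,[.06,-.2,.032])),proj(p,pose(v,[.06,.2,.032])))
T=[(2*0+150+100/2,80+408/2),(150+222/2,80+485/2),(150+158/2,80+585/2),(150+32/2,80+493/2)]
for t in T: print('tray corner',ray(ps[0],t,.045).round(3))
E
```

```text
0 [(-0.5, 38), (-0.5, 40), (0.25, 40), (0.25, 40)]
1 [(0.5, 40), (0.75, 29), (-1.0, 40), (-1.0, 40)]
[ 0.6262  0.0082 -0.047 ]
flask bulb [ 0.6562 -0.1709  0.0911] board [ 0.0384 -0.1775  0.0911]
bung [ 0.6571 -0.058   0.0267] board [ 0.034  -0.0647  0.0267]
conical [0.4762 0.0018 0.0498] board [-0.1496 -0.0134  0.0498]
bareLtop [ 0.5404 -0.1527  0.042 ] board [-0.0782 -0.1647  0.042 ]
bareRtop [ 0.5804 -0.1534  0.042 ] board [-0.0382 -0.1636  0.042 ]
bareLbot [ 0.5452 -0.1545  0.012 ] board [-0.0733 -0.1663  0.012 ]
bareRbot [ 0.5851 -0.1524  0.012 ] board [-0.0335 -0.1624  0.012 ]
lens [0.5941 0.0782 0.087 ] board [-0.0353  0.0684  0.087 ]
tri lens [0.6087 0.0981 0.064 ] board [-0.0218  0.089   0.064 ]
[ 0.6636716  -0.06327752  0.012     ] [[322.3865644  285.73515413]] [[385.09483128 189.43678583]]
[ 0.65000887 -0.06989865  0.012     ] [[397.30064278 256.03078526]] [[319.41406172 180.25530251]]
tray corner [ 0.368 -0.363  0.045]
tray corner [ 0.585 -0.37   0.045]
tray corner [ 0.585 -0.513  0.045]
tray corner [ 0.365 -0.503  0.045]
```

```bash
cat >> h.py <<'E'
from scipy.spatial.transform import Rotation as Ro
def Rtool(tilt,head):
    t,h=np.radians(tilt),np.radians(head);H=np.array([np.cos(h),np.sin(h),0])
    z=np.sin(t)*H-np.cos(t)*np.array([0,0,1]);y=np.array([-np.sin(h),np.cos(h),0]);return np.c_[np.cross(y,z),y,z]
def cur():
    s=get_state();return Ro.from_euler('xyz',s['tcp_rot']).as_matrix(),np.array(s['ee_pos'])
def plan(grasp,tilt,head,start=None,L=.18,n=None):
    "constant rows taking the tool to a grasp-point target"
    R0,p0=start or cur();R1=Rtool(tilt,head);p1=np.array(grasp)-L*R1[:,2]
    w=Ro.from_matrix(R0.T@R1).as_rotvec(degrees=True)
    d=R0.T@(p1-p0)*1000
    n=n or int(np.ceil(max(np.linalg.norm(w)/6.8,np.linalg.norm(d)/38,1)))
    r=Ro.from_rotvec(w/n,degrees=True).as_matrix()
    A=sum(np.linalg.matrix_power(r,i) for i in range(n))  # sum of r^i t = d
    t=np.linalg.solve(A,d)
    print('n',n,'t',t.round(1),'a',(w/n).round(2),'TCP',p1.round(3));return R1,p1
E
python3 - <<'E'
from h import *
b=np.array([.657,-.060,.037]);R=Rtool(35,-15)
plan(b-.22*R[:,2],35,-15)
E
```

```text
n 17 t [-21.4 -30.4   8.7] a [-0.1  -2.06 -0.31] TCP [ 0.435 -0.001  0.365]
```

```bash
r='{"tx":-21.4,"ty":-30.4,"tz":8.7,"ax":-0.1,"ay":-2.06,"az":-0.31}'; : ; python3 -m handwheel '[{"tx":-21.4,"ty":-30.4,"tz":8.7,"ax":-0.1,"ay":-2.06,"az":-0.31},{"tx":-21.4,"ty":-30.4,"tz":8.7,"ax":-0.1,"ay":-2.06,"az":-0.31},{"tx":-21.4,"ty":-30.4,"tz":8.7,"ax":-0.1,"ay":-2.06,"az":-0.31},{"tx":-21.4,"ty":-30.4,"tz":8.7,"ax":-0.1,"ay":-2.06,"az":-0.31},{"tx":-21.4,"ty":-30.4,"tz":8.7,"ax":-0.1,"ay":-2.06,"az":-0.31},{"tx":-21.4,"ty":-30.4,"tz":8.7,"ax":-0.1,"ay":-2.06,"az":-0.31},{"tx":-21.4,"ty":-30.4,"tz":8.7,"ax":-0.1,"ay":-2.06,"az":-0.31},{"tx":-21.4,"ty":-30.4,"tz":8.7,"ax":-0.1,"ay":-2.06,"az":-0.31},{"tx":-21.4,"ty":-30.4,"tz":8.7,"ax":-0.1,"ay":-2.06,"az":-0.31}]' 65
python3 -m handwheel '[{"tx":-21.4,"ty":-30.4,"tz":8.7,"ax":-0.1,"ay":-2.06,"az":-0.31},{"tx":-21.4,"ty":-30.4,"tz":8.7,"ax":-0.1,"ay":-2.06,"az":-0.31},{"tx":-21.4,"ty":-30.4,"tz":8.7,"ax":-0.1,"ay":-2.06,"az":-0.31},{"tx":-21.4,"ty":-30.4,"tz":8.7,"ax":-0.1,"ay":-2.06,"az":-0.31},{"tx":-21.4,"ty":-30.4,"tz":8.7,"ax":-0.1,"ay":-2.06,"az":-0.31},{"tx":-21.4,"ty":-30.4,"tz":8.7,"ax":-0.1,"ay":-2.06,"az":-0.31},{"tx":-21.4,"ty":-30.4,"tz":8.7,"ax":-0.1,"ay":-2.06,"az":-0.31},{"tx":-21.4,"ty":-30.4,"tz":8.7,"ax":-0.1,"ay":-2.06,"az":-0.31},{},{}]'
cat >> h.py <<'E'
def wrist():
    R,p=cur();w=get_image('wrist');T=np.eye(4);T[:3,:3]=R;T[:3,3]=p
    C=T@w['tool_from_camera'];w['R']=C[:3,:3].T;w['t']=-w['R']@C[:3,3];return w
def draw(p,v,bench=None,box=None,f=1):
    i=cv2.cvtColor(p['pixels'],cv2.COLOR_RGB2BGR);x,y,w,h=box or (0,0,640,400)
    i=cv2.resize(i[y:y+h,x:x+w],None,fx=f,fy=f,interpolation=cv2.INTER_CUBIC)
    S=[([[.06,-.2,.032],[.06,.2,.032]],v,(0,0,255)),([[.06,-.2,.012],[.06,.2,.012]],v,(0,0,255))]
    if bench is not None:
        c=[[-.02,-.15],[.02,-.15],[.02,.15],[-.02,.15]]
        for z in(.012,.042):S+=[([[*c[k],z],[*c[(k+1)%4],z]],bench,(0,255,0)) for k in range(4)]
    for s,q,col in S:
        a=((proj(p,pose(q,s))-[x,y]+.5)*f).astype(int);cv2.line(i,tuple(map(int,a[0])),tuple(map(int,a[1])),col,1)
    return i
E
python3 - <<'E'
from h import *
print(cur()[1].round(4),get_state()['opening'],get_state()['time'])
w=wrist();v=np.load('board.npy')
for q in['bung_center','bench','conical_mid']:
    print(q,[(np.round(d['bbox']).tolist(),round(d['confidence'],2)) for d in search_frame(q,w)[:2]])
b=np.r_[-.05,-.015,-.09]; bw=np.r_[pose(v,[-.05,-.015,0])[0][:2],v[2]-.09]
print('bench guess',bw.round(4))
cv2.imwrite('pics/w1.png',draw(w,v,bw,f=1.25))
E
```

```text
time: 3.15
ee_pos: [0.3273, 0.283, 0.3535]
tcp_rot: [3.134, 0.326, 2.833]
wrist_force: [0.8, -0.4, 0.8]
opening: 0.647
[0.3273 0.283  0.3535] 0.6467846539446794 3.15
bung_center []
bench [([229.0, 292.0, 59.0, 75.0], 0.82)]
conical_mid [([124.0, 246.0, 51.0, 20.0], 0.65), ([228.0, 289.0, 61.0, 78.0], 0.55)]
bench guess [ 0.5756 -0.0044 -0.137 ]$[8]: bad value
```

View pics/w1.png

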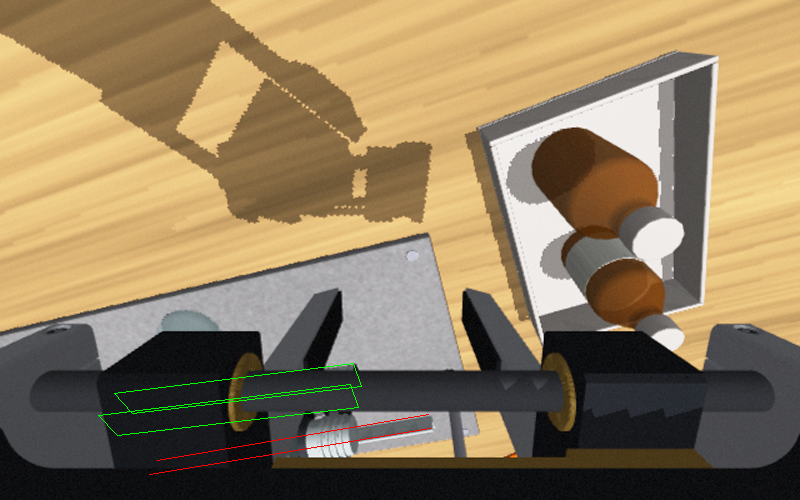

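The empty row `{}` was refused, so only half the move ran. The wrist view at ~(600,180) shows the bottles and looks back, with the gripper blocking the bench. I'll continue.

```bash
python3 -m handwheel '[{"tx":-21.4,"ty":-30.4,"tz":8.7,"ax":-0.1,"ay":-2.06,"az":-0.31},{"tx":-21.4,"ty":-30.4,"tz":8.7,"ax":-0.1,"ay":-2.06,"az":-0.31},{"tx":-21.4,"ty":-30.4,"tz":8.7,"ax":-0.1,"ay":-2.06,"az":-0.31},{"tx":-21.4,"ty":-30.4,"tz":8.7,"ax":-0.1,"ay":-2.06,"az":-0.31},{"tx":-21.4,"ty":-30.4,"tz":8.7,"ax":-0.1,"ay":-2.06,"az":-0.31},{"tx":-21.4,"ty":-30.4,"tz":8.7,"ax":-0.1,"ay":-2.06,"az":-0.31},{"tx":-21.4,"ty":-30.4,"tz":8.7,"ax":-0.1,"ay":-2.06,"az":-0.31},{"tx":-21.4,"ty":-30.4,"tz":8.7,"ax":-0.1,"ay":-2.06,"az":-0.31},{"tx":0},{"tx":0}]'
python3 - <<'E'
from h import *
ps=[get_image('scene'),get_image('side')];v=np.load('board.npy')
w=wrist();print([(np.round(d['bbox']).tolist(),round(d['confidence'],2)) for d in search_frame('bung_center',w)[:2]])
bw=np.r_[pose(v,[-.05,-.015,0])[0][:2],v[2]-.09]
out=[draw(ps[0],v,bw,(275,150,120,150),3.333),draw(ps[1],v,bw,(280,170,120,150),3.333)]
# bung model circles
for c in ([.657,-.060],):
  for k,(p,o) in enumerate(zip(ps,[(275,150),(280,170)])):
    for r,z in((.02,.012),(.017,.05)):
      a=np.linspace(0,2*np.pi,40);X=np.c_[c[0]+r*np.cos(a),c[1]+r*np.sin(a),a*0+z]
      cv2.polylines(out[k],[((proj(p,X)-o+.5)*3.333).astype(np.int32)],True,(255,0,255),1)
cv2.imwrite('pics/z2.png',np.hstack(out))
b=np.array([.657,-.060,.037]);plan(b,35,-15);plan(b-.1*Rtool(35,-15)[:,2],35,-15)
E
```

```text
[]
n 12 t [-17.1 -20.2  24.1] a [-0.06 -1.37 -0.2 ] TCP [ 0.557 -0.033  0.184]
n 10 t [-19.1 -24.3  18.9] a [-0.07 -1.64 -0.25] TCP [ 0.502 -0.018  0.266]$[8]: bad value
```

View pics/z2.png

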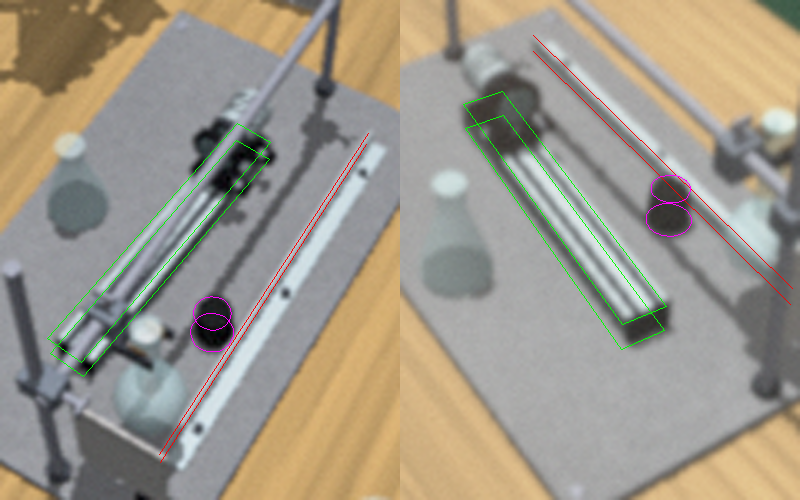

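The overlays (bung at scene zoom (212,322), side (670,205)) agree with the model to ~2 mm. I'll continue the move with explicit zero rows.

```bash
python3 -m handwheel '[{"tx":-21.4,"ty":-30.4,"tz":8.7,"ax":-0.1,"ay":-2.06,"az":-0.31},{"tx":-21.4,"ty":-30.4,"tz":8.7,"ax":-0.1,"ay":-2.06,"az":-0.31},{"tx":-21.4,"ty":-30.4,"tz":8.7,"ax":-0.1,"ay":-2.06,"az":-0.31},{"tx":-21.4,"ty":-30.4,"tz":8.7,"ax":-0.1,"ay":-2.06,"az":-0.31},{"tx":-21.4,"ty":-30.4,"tz":8.7,"ax":-0.1,"ay":-2.06,"az":-0.31},{"tx":-21.4,"ty":-30.4,"tz":8.7,"ax":-0.1,"ay":-2.06,"az":-0.31},{"tx":-21.4,"ty":-30.4,"tz":8.7,"ax":-0.1,"ay":-2.06,"az":-0.31},{"tx":-21.4,"ty":-30.4,"tz":8.7,"ax":-0.1,"ay":-2.06,"az":-0.31}]'
python3 -m handwheel '[{"tx":0,"ty":0,"tz":0,"ax":0,"ay":0,"az":0}]'
python3 - <<'E'
from h import *
b=np.array([.657,-.060,.037]);plan(b,35,-15);plan(b-.1*Rtool(35,-15)[:,2],35,-15)
w=wrist();print([(np.round(d['bbox']).tolist(),round(d['confidence'],2)) for d in search_frame('bung_center',w)[:2]])
E
```

```text
time: 4.22
ee_pos: [0.435, -0.0017, 0.3644]
tcp_rot: [3.141, 0.614, 2.881]
wrist_force: [-0.5, 1.2, -0.0]
opening: 0.647
time: 4.3
ee_pos: [0.4365, -0.0047, 0.3658]
tcp_rot: [-3.141, 0.616, 2.874]
wrist_force: [0.3, 0.0, 1.8]
opening: 0.647
n 6 t [ 0.5  0.7 36.6] a [-0.04  0.05 -0.05] TCP [ 0.557 -0.033  0.184]
n 4 t [ 0.7  1.  29.9] a [-0.05  0.08 -0.07] TCP [ 0.502 -0.018  0.266]
[([315.0, 160.0, 30.0, 40.0], 0.65)]
```

Run:
```python
from h import *
w=wrist();v=np.load('board.npy')
print(proj(w,[[.657,-.060,.031],[.657,-.060,.012],[.657,-.06,.05]]).round(1), w['mtx'][0,0])
for q in['bung_center','lens_center','conical_mid','hanging_flask','bench']:
  for d in masks_of(q,w)[:1]: print(q,d['bbox'].__class__,np.round(d['bbox']),round(d['confidence'],2))
bw=np.r_[pose(v,[-.048,-.015,0])[0][:2],v[2]-.09]
cv2.imwrite('pics/w2.png',draw(w,v,bw,f=1.25))
```

```text
[[322.4 183.9]
 [322.4 173.9]
 [322.5 194.5]] 299.04888538929737
bung_center <class 'list'> [310. 166.  30.  38.] 0.61
lens_center <class 'list'> [217.  77. 323.  98.] 0.79
conical_mid <class 'list'> [301.   0.  71.  82.] 0.82
hanging_flask <class 'list'> [130.  92. 510. 206.] 0.94
bench <class 'list'> [214.  78. 328.  97.] 0.81
```

View pics/w2.png

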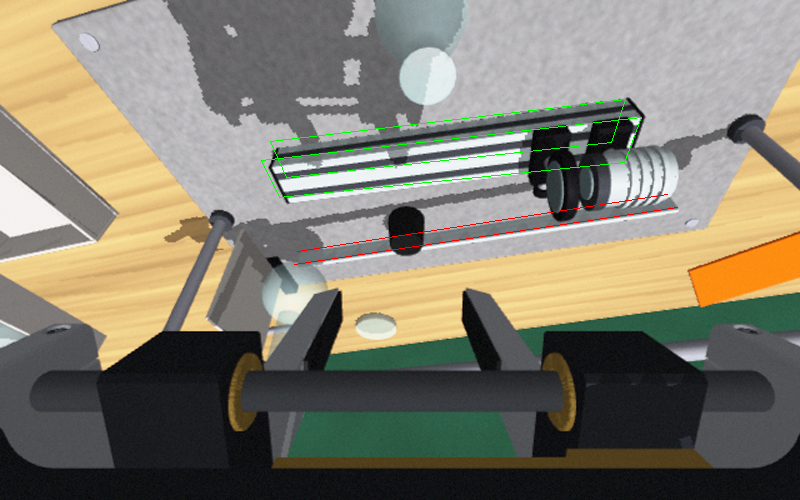

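The view is good: bung at (406,230)/1.25 px matches the prediction, at y ≈ −0.057. The rail overlay fits, and the bench's bare end is ~5 mm farther than my guess. I'll approach along the tool axis.

```bash
python3 -m handwheel '[{"tx":0.5,"ty":1.2,"tz":36.6,"ax":-0.04,"ay":0.05,"az":-0.05},{"tx":0.5,"ty":1.2,"tz":36.6,"ax":-0.04,"ay":0.05,"az":-0.05},{"tx":0.5,"ty":1.2,"tz":36.6,"ax":-0.04,"ay":0.05,"az":-0.05},{"tx":0.5,"ty":1.2,"tz":20,"ax":-0.04,"ay":0.05,"az":-0.05},{"tx":0,"ty":0,"tz":0,"ax":0,"ay":0,"az":0}]'
python3 - <<'E'
from h import *
w=wrist()
print(proj(w,[[.657,-.057,.031],[.657,-.057,.012],[.657,-.057,.05]]).round(1))
for d in masks_of('bung_center',w)[:1]: print(np.round(d['bbox']),round(d['confidence'],2))
plan([.657,-.057,.037],35,-15)
E
```

```text
time: 5.12
ee_pos: [0.5059, -0.0141, 0.2524]
tcp_rot: [3.141, 0.6, 2.884]
wrist_force: [-0.2, 0.7, 0.6]
opening: 0.649
[[318.2 217.9]
 [318.3 201.9]
 [318.  235.6]]
[298. 189.  43.  60.] 0.93
n 3 t [-1.  -0.8 29.9] a [ 0.07 -0.08  0.07] TCP [ 0.557 -0.03   0.184]
```

```bash
python3 -m handwheel '[{"tx":-1,"ty":-0.6,"tz":29.9,"ax":0.07,"ay":-0.08,"az":0.07},{"tx":-1,"ty":-0.6,"tz":29.9,"ax":0.07,"ay":-0.08,"az":0.07},{"tx":-1,"ty":-0.6,"tz":29.9,"ax":0.07,"ay":-0.08,"az":0.07},{"tx":0,"ty":0,"tz":0,"ax":0,"ay":0,"az":0},{"tx":0,"ty":0,"tz":0,"ax":0,"ay":0,"az":0}]' && python3 -m handwheel '[{"tx":0,"ty":0,"tz":0,"ax":0,"ay":0,"az":0},{"tx":0,"ty":0,"tz":0,"ax":0,"ay":0,"az":0},{"tx":0,"ty":0,"tz":0,"ax":0,"ay":0,"az":0},{"tx":0,"ty":0,"tz":0,"ax":0,"ay":0,"az":0},{"tx":0,"ty":0,"tz":0,"ax":0,"ay":0,"az":0},{"tx":0,"ty":0,"tz":0,"ax":0,"ay":0,"az":0}]' 0
```

```text
time: 5.63
ee_pos: [0.5576, -0.03, 0.1853]
tcp_rot: [3.142, 0.612, 2.879]
wrist_force: [-0.2, 0.3, -0.1]
opening: 0.65
time: 6.13
ee_pos: [0.5581, -0.0304, 0.1864]
tcp_rot: [-3.142, 0.616, 2.879]
wrist_force: [-3.9, 1.7, 7.0]
opening: 0.385
```

```bash
python3 -m handwheel '[{"tx":0,"ty":0,"tz":-10,"ax":0,"ay":0,"az":0},{"tx":0,"ty":0,"tz":-25,"ax":0,"ay":0,"az":0},{"tx":0,"ty":0,"tz":-36,"ax":0,"ay":0,"az":0},{"tx":0,"ty":0,"tz":-36,"ax":0,"ay":0,"az":0},{"tx":0,"ty":0,"tz":-36,"ax":0,"ay":0,"az":0},{"tx":0,"ty":0,"tz":-36,"ax":0,"ay":0,"az":0},{"tx":0,"ty":0,"tz":-36,"ax":0,"ay":0,"az":0},{"tx":0,"ty":0,"tz":-20,"ax":0,"ay":0,"az":0},{"tx":0,"ty":0,"tz":0,"ax":0,"ay":0,"az":0}]'
python3 - <<'E'
from h import *
print(get_state()['opening'])
s=plan([.475,-.435,.20],35,-50)
plan([.475,-.435,.034],35,-50,start=s)
E
```

```text
time: 6.88
ee_pos: [0.4265, 0.0052, 0.3816]
tcp_rot: [3.141, 0.622, 2.879]
wrist_force: [-0.4, -0.5, -0.6]
opening: 0.382
0.38212229514816104
n 10 t [-12.1 -32.4  12.7] a [2.02 0.06 2.85] TCP [ 0.409 -0.356  0.347]
n 5 t [19.   0.  27.2] a [0. 0. 0.] TCP [ 0.409 -0.356  0.181]
```

```bash
python3 -m handwheel '[{"tx":-12.1,"ty":-32.4,"tz":12.7,"ax":2.02,"ay":0.06,"az":2.85},{"tx":-12.1,"ty":-32.4,"tz":12.7,"ax":2.02,"ay":0.06,"az":2.85},{"tx":-12.1,"ty":-32.4,"tz":12.7,"ax":2.02,"ay":0.06,"az":2.85},{"tx":-12.1,"ty":-32.4,"tz":12.7,"ax":2.02,"ay":0.06,"az":2.85},{"tx":-12.1,"ty":-32.4,"tz":12.7,"ax":2.02,"ay":0.06,"az":2.85},{"tx":-12.1,"ty":-32.4,"tz":12.7,"ax":2.02,"ay":0.06,"az":2.85},{"tx":-12.1,"ty":-32.4,"tz":12.7,"ax":2.02,"ay":0.06,"az":2.85},{"tx":-12.1,"ty":-32.4,"tz":12.7,"ax":2.02,"ay":0.06,"az":2.85},{"tx":-12.1,"ty":-32.4,"tz":12.7,"ax":2.02,"ay":0.06,"az":2.85},{"tx":-12.1,"ty":-32.4,"tz":12.7,"ax":2.02,"ay":0.06,"az":2.85},{"tx":0,"ty":0,"tz":0,"ax":0,"ay":0,"az":0},{"tx":0,"ty":0,"tz":0,"ax":0,"ay":0,"az":0}]'
python3 - <<'E'
from h import *
print(get_state()['opening'])
plan([.475,-.435,.034],35,-50)
w=wrist();R,p=cur();print(proj(w,[p+.18*R[:,2]]))
print([(np.round(d['bbox']).tolist(),round(d['confidence'],2)) for q in('bung_center','tray') for d in search_frame(q,w)[:1]])
E
```

```text
time: 7.88
ee_pos: [0.4084, -0.3575, 0.3406]
tcp_rot: [-3.135, 0.6, 2.269]
wrist_force: [0.8, 0.5, -0.5]
opening: 0.387
0.38710777316710776
n 5 t [18.3  0.3 26.1] a [-0.07 -0.12  0.  ] TCP [ 0.409 -0.356  0.181]
[[322.31201841 254.32130838]]
[([290.0, 196.0, 63.0, 89.0], 0.65), ([164.0, 0.0, 296.0, 206.0], 0.77)]
```

```bash
python3 -m handwheel '[{"tx":18.3,"ty":0.3,"tz":26.1,"ax":0,"ay":0,"az":0},{"tx":18.3,"ty":0.3,"tz":26.1,"ax":0,"ay":0,"az":0},{"tx":18.3,"ty":0.3,"tz":26.1,"ax":0,"ay":0,"az":0},{"tx":18.3,"ty":0.3,"tz":26.1,"ax":0,"ay":0,"az":0},{"tx":6,"ty":0.3,"tz":9,"ax":0,"ay":0,"az":0},{"tx":6,"ty":0,"tz":9,"ax":0,"ay":0,"az":0},{"tx":4,"ty":0,"tz":6,"ax":0,"ay":0,"az":0},{"tx":0,"ty":0,"tz":0,"ax":0,"ay":0,"az":0}]' && python3 -m handwheel '[{"tx":0,"ty":0,"tz":0,"ax":0,"ay":0,"az":0},{"tx":0,"ty":0,"tz":0,"ax":0,"ay":0,"az":0},{"tx":0,"ty":0,"tz":0,"ax":0,"ay":0,"az":0},{"tx":0,"ty":0,"tz":0,"ax":0,"ay":0,"az":0},{"tx":0,"ty":0,"tz":0,"ax":0,"ay":0,"az":0}]' 65
```

```text
time: 8.7
ee_pos: [0.4097, -0.3549, 0.1861]
tcp_rot: [-3.135, 0.603, 2.273]
wrist_force: [-0.1, 0.3, -0.6]
opening: 0.391
time: 9.12
ee_pos: [0.4095, -0.3554, 0.187]
tcp_rot: [-3.135, 0.605, 2.272]
wrist_force: [1.1, -0.1, 0.1]
opening: 0.647
```

```bash
python3 -m handwheel '[{"tx":0,"ty":0,"tz":-15,"ax":0,"ay":0,"az":0},{"tx":0,"ty":0,"tz":-36,"ax":0,"ay":0,"az":0},{"tx":0,"ty":0,"tz":-36,"ax":0,"ay":0,"az":0},{"tx":0,"ty":0,"tz":-36,"ax":0,"ay":0,"az":0},{"tx":0,"ty":0,"tz":-36,"ax":0,"ay":0,"az":0},{"tx":0,"ty":0,"tz":-36,"ax":0,"ay":0,"az":0},{"tx":0,"ty":0,"tz":0,"ax":0,"ay":0,"az":0}]' 100
cat >> h.py <<'E'
def tip(bx,by,z,tilt,**k):
    v=np.load('board.npy');return plan(pose(v,[bx,by,z])[0],tilt,np.degrees(v[2]),L=.199,**k)
E
python3 - <<'E'
from h import *
ps=get_image('scene'),get_image('side')
for p in ps:
    for d in search_frame('bung_center',p)[:1]: print('bung',np.round(d['bbox']),round(d['confidence'],2))
s=tip(-.083,-.0085,.20,0)
tip(-.083,-.0085,.03,0,start=s)
E
```

```text
time: 9.7
ee_pos: [0.3386, -0.2689, 0.3544]
tcp_rot: [-3.134, 0.619, 2.274]
wrist_force: [0.7, -0.4, 1.6]
opening: 0.998
bung [210. 318.  10.  20.] 0.67
bung [394. 361.  18.  22.] 0.85
n 10 t [-7.  34.2 -5. ] a [-1.45  3.23 -4.58] TCP [0.543 0.004 0.399]
n 5 t [ 0.  0. 34.] a [0. 0. 0.] TCP [0.543 0.004 0.229]
```

The bung is in the tray (scene (215,328), side (403,372)). Next I move above the bench's near side, then look.

```bash
python3 -m handwheel '[{"tx":-7,"ty":34.2,"tz":-5,"ax":-1.45,"ay":3.23,"az":-4.58},{"tx":-7,"ty":34.2,"tz":-5,"ax":-1.45,"ay":3.23,"az":-4.58},{"tx":-7,"ty":34.2,"tz":-5,"ax":-1.45,"ay":3.23,"az":-4.58},{"tx":-7,"ty":34.2,"tz":-5,"ax":-1.45,"ay":3.23,"az":-4.58},{"tx":-7,"ty":34.2,"tz":-5,"ax":-1.45,"ay":3.23,"az":-4.58},{"tx":-7,"ty":34.2,"tz":-5,"ax":-1.45,"ay":3.23,"az":-4.58},{"tx":-7,"ty":34.2,"tz":-5,"ax":-1.45,"ay":3.23,"az":-4.58},{"tx":-7,"ty":34.2,"tz":-5,"ax":-1.45,"ay":3.23,"az":-4.58},{"tx":-7,"ty":34.2,"tz":-5,"ax":-1.45,"ay":3.23,"az":-4.58},{"tx":-7,"ty":34.2,"tz":-5,"ax":-1.45,"ay":3.23,"az":-4.58},{"tx":0,"ty":0,"tz":0,"ax":0,"ay":0,"az":0},{"tx":0,"ty":0,"tz":0,"ax":0,"ay":0,"az":0}]'
cat >> h.py <<'E'
def benchw(bx,by,yaw):
    v=np.load('board.npy');return np.r_[pose(v,[bx,by,0])[0][:2],v[2]+yaw]
E
python3 - <<'E'
from h import *
tip(-.083,-.0085,.03,0)
w=wrist();v=np.load('board.npy');i=draw(w,v,benchw(-.045,-.012,-.077),f=1.25)
X=pose(v,[[-.083,-.0085-.047,.03],[-.083,-.0085+.047,.03]])
a=np.linspace(0,6.28,30)
for r,z in((.032,.012),(.015,.116)):
    cv2.polylines(i,[(proj(w,np.c_[.4762+r*np.cos(a),.0018+r*np.sin(a),a*0+z])*1.25).astype(np.int32)],True,(255,0,255),1)
for u in proj(w,X): cv2.circle(i,tuple(int(q*1.25) for q in u),4,(255,0,0),1)
cv2.imwrite('pics/w3.png',i)
E
```

```text
time: 10.9
ee_pos: [0.5438, 0.0047, 0.3975]
tcp_rot: [-3.14, -0.003, 3.098]
wrist_force: [0.2, 0.1, -0.2]
opening: 0.998
n 5 t [ 0.1 -0.2 33.7] a [-0.02 -0.03  0.03] TCP [0.543 0.004 0.229]
```

View pics/w3.png

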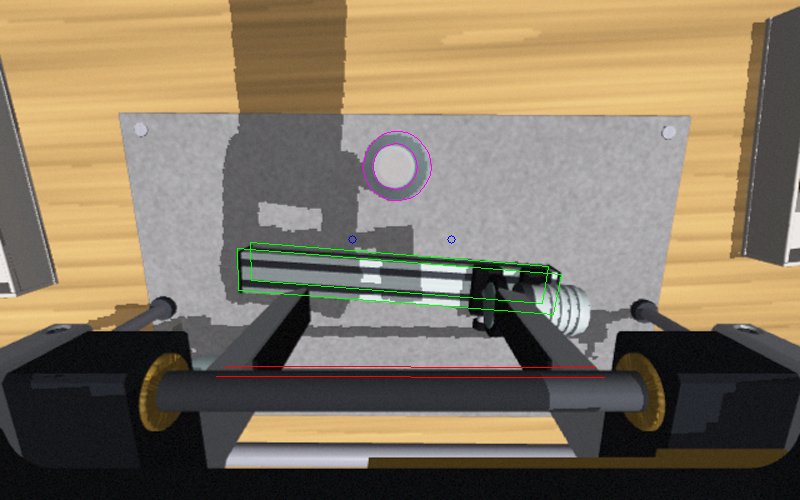

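The overlays match (flask (397,165), bench outline (240–560, 245–315), blue landing points clear of both). I'll descend.

```bash
python3 -m handwheel '[{"tx":0,"ty":0,"tz":34,"ax":0,"ay":0,"az":0},{"tx":0,"ty":0,"tz":34,"ax":0,"ay":0,"az":0},{"tx":0,"ty":0,"tz":34,"ax":0,"ay":0,"az":0},{"tx":0,"ty":0,"tz":34,"ax":0,"ay":0,"az":0},{"tx":0,"ty":0,"tz":20,"ax":0,"ay":0,"az":0},{"tx":0,"ty":0,"tz":12,"ax":0,"ay":0,"az":0},{"tx":0,"ty":0,"tz":0,"ax":0,"ay":0,"az":0},{"tx":0,"ty":0,"tz":0,"ax":0,"ay":0,"az":0}]'
python3 - <<'E'
from h import *
print(get_state()['wrist_force'])
R,p=cur();print('tip board',inv(np.load('board.npy'),p+.199*R[:,2]).round(4))
tip(-.06,-.0085,.03,0)
E
```

```text
time: 11.62
ee_pos: [0.5432, 0.0025, 0.2319]
tcp_rot: [-3.14, 0.001, 3.094]
wrist_force: [0.2, 0.0, -0.3]
opening: 0.999
[ 0.21262536  0.04978392 -0.31492039]
tip board [[-0.0826 -0.01    0.0329]]
n 1 t [-22.7   1.1   2.9] a [-0.11  0.04 -0.05] TCP [0.566 0.003 0.229]
```

```bash
python3 -m handwheel '[{"tx":-3,"ty":0,"tz":0.4,"ax":0,"ay":0,"az":0},{"tx":-3,"ty":0,"tz":0.4,"ax":0,"ay":0,"az":0},{"tx":-3,"ty":0,"tz":0.4,"ax":0,"ay":0,"az":0},{"tx":-3,"ty":0,"tz":0.4,"ax":0,"ay":0,"az":0},{"tx":-3,"ty":0,"tz":0,"ax":0,"ay":0,"az":0}]'; python3 -m handwheel '[{"tx":-3,"ty":0,"tz":0,"ax":0,"ay":0,"az":0},{"tx":-3,"ty":0,"tz":0,"ax":0,"ay":0,"az":0},{"tx":-3,"ty":0,"tz":0,"ax":0,"ay":0,"az":0},{"tx":-3,"ty":0,"tz":0,"ax":0,"ay":0,"az":0}]'
python3 - <<'E'
from h import *
s=get_state();print(s['wrist_force'],s['ft_torque'])
R,p=cur();t=inv(np.load('board.npy'),p+.199*R[:,2])[0];print('tip board',t.round(4))
tip(t[0],t[1],.032,10)
tip(t[0]+.02,t[1],.032,10,n=6)
E
```

```text
time: 12.03
ee_pos: [0.5585, 0.0027, 0.2311]
tcp_rot: [-3.14, 0.002, 3.095]
wrist_force: [-5.2, -0.4, 2.8]
opening: 1.0
time: 12.37
ee_pos: [0.5702, 0.0023, 0.2307]
tcp_rot: [-3.14, -0.001, 3.096]
wrist_force: [-6.8, -0.1, 5.0]
opening: 1.0
[-6.76127222 -0.10239315  5.02466756] [0.03094777 1.19441177 0.02361333]
tip board [-0.0558 -0.0089  0.0317]
n 2 t [17.4 -0.1  0.6] a [-0.04 -5.02  0.05] TCP [0.536 0.004 0.228]
n 6 t [ 2.5 -0.1  0.3] a [-0.01 -1.67  0.02] TCP [0.555 0.003 0.228]
```

```bash
python3 -m handwheel '[{"tx":2.5,"ty":0,"tz":0.3,"ax":0,"ay":-1.67,"az":0},{"tx":2.5,"ty":0,"tz":0.3,"ax":0,"ay":-1.67,"az":0},{"tx":2.5,"ty":0,"tz":0.3,"ax":0,"ay":-1.67,"az":0},{"tx":2.5,"ty":0,"tz":0.3,"ax":0,"ay":-1.67,"az":0},{"tx":2.5,"ty":0,"tz":0.3,"ax":0,"ay":-1.67,"az":0},{"tx":2.5,"ty":0,"tz":0.3,"ax":0,"ay":-1.67,"az":0}]'
python3 - <<'E'
from h import *
s=get_state();print(s['wrist_force'],s['ft_torque'])
R,p=cur();t=inv(np.load('board.npy'),p+.199*R[:,2])[0];print('tip board',t.round(4))
tip(-.024,-.009,.032,18,n=5)
tip(-.0,-.009,.032,28,n=10)
w=wrist();v=np.load('board.npy');cv2.imwrite('pics/w4.png',draw(w,v,benchw(t[0]+.028,-.012,0),f=1.25))
E
```

```text
time: 12.87
ee_pos: [0.5551, 0.003, 0.227]
tcp_rot: [-3.14, 0.177, 3.096]
wrist_force: [-2.5, -0.7, -0.8]
opening: 0.998
[-2.52252966 -0.66473457 -0.79015302] [0.05374343 0.61476256 0.08687911]
tip board [-0.0358 -0.0088  0.0311]
n 5 t [ 3.1 -0.1  0.4] a [-0.01 -1.57  0.02] TCP [0.54  0.003 0.221]
n 10 t [ 2.8 -0.   1.1] a [-0.01 -1.79  0.01] TCP [0.532 0.004 0.208]
```

View pics/w4.png

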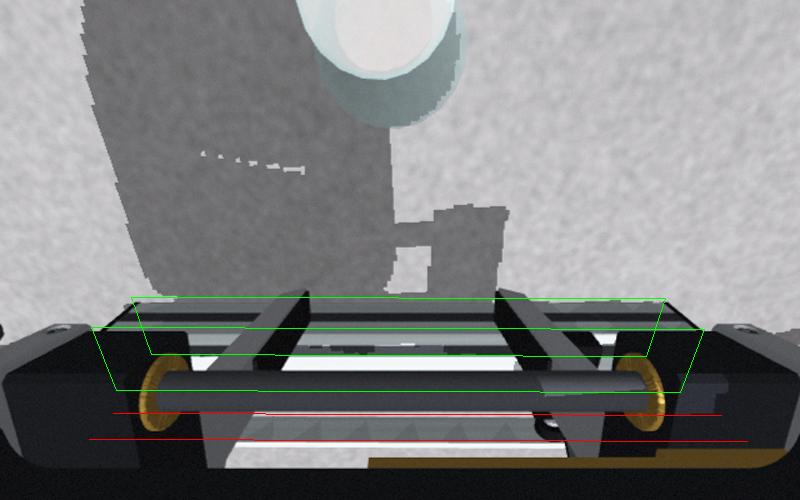

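The bench near edge (y≈300 across) is square to the board, with the flask well behind. I'll continue pushing with increasing tilt.

```bash
python3 -m handwheel '[{"tx":2.8,"ty":0,"tz":1,"ax":0,"ay":-1.79,"az":0},{"tx":2.8,"ty":0,"tz":1,"ax":0,"ay":-1.79,"az":0},{"tx":2.8,"ty":0,"tz":1,"ax":0,"ay":-1.79,"az":0},{"tx":2.8,"ty":0,"tz":1,"ax":0,"ay":-1.79,"az":0},{"tx":2.8,"ty":0,"tz":1,"ax":0,"ay":-1.79,"az":0},{"tx":2.8,"ty":0,"tz":1,"ax":0,"ay":-1.79,"az":0},{"tx":2.8,"ty":0,"tz":1,"ax":0,"ay":-1.79,"az":0},{"tx":2.8,"ty":0,"tz":1,"ax":0,"ay":-1.79,"az":0},{"tx":2.8,"ty":0,"tz":1,"ax":0,"ay":-1.79,"az":0},{"tx":2.8,"ty":0,"tz":1,"ax":0,"ay":-1.79,"az":0}]'
python3 - <<'E'
from h import *
s=get_state();print(s['wrist_force'],s['ft_torque'])
R,p=cur();t=inv(np.load('board.npy'),p+.199*R[:,2])[0];print('tip board',t.round(4))
tip(.009,-.009,.030,30,n=4)
w=wrist();v=np.load('board.npy');cv2.imwrite('pics/w5.png',draw(w,v,benchw(t[0]+.028,-.012,0),f=1.25))
E
```

```text
time: 13.75
ee_pos: [0.5318, 0.004, 0.209]
tcp_rot: [-3.14, 0.489, 3.097]
wrist_force: [-3.4, 0.0, -0.4]
opening: 1.004
[-3.41081379  0.0319435  -0.39135712] [0.08349346 0.84944319 0.0895785 ]
tip board [-0.0006 -0.0088  0.0333]
n 4 t [ 0.  -0.1  1.9] a [-0.01 -0.5   0.03] TCP [0.535 0.003 0.202]
```

```bash
python3 -m handwheel '[{"tx":-1.7,"ty":0,"tz":1.0,"ax":0,"ay":0,"az":0},{"tx":-1.7,"ty":0,"tz":1.0,"ax":0,"ay":0,"az":0},{"tx":-1.7,"ty":0,"tz":1.0,"ax":0,"ay":0,"az":0},{"tx":-1.7,"ty":0,"tz":1.0,"ax":0,"ay":0,"az":0}]'; python3 -m handwheel '[{"tx":-1.3,"ty":0,"tz":0.7,"ax":0,"ay":0,"az":0},{"tx":-0.9,"ty":0,"tz":0.5,"ax":0,"ay":0,"az":0},{"tx":0,"ty":0,"tz":0,"ax":0,"ay":0,"az":0}]'
python3 - <<'E'
from h import *
s=get_state();print(s['wrist_force'],s['ft_torque'])
R,p=cur();t=inv(np.load('board.npy'),p+.199*R[:,2])[0];print('tip board',t.round(4))
ps=get_image('scene'),get_image('side');v=np.load('board.npy')
b=benchw(t[0]+.028,-.012,0)
cv2.imwrite('pics/z5.png',np.hstack([draw(ps[0],v,None,(275,150,120,150),3.333),draw(ps[1],v,b,(280,170,120,150),3.333)]))
E
```

```text
time: 14.13
ee_pos: [0.5404, 0.0034, 0.2095]
tcp_rot: [-3.139, 0.489, 3.096]
wrist_force: [-2.7, 0.9, 0.0]
opening: 0.995
time: 14.38
ee_pos: [0.5428, 0.0033, 0.2094]
tcp_rot: [-3.139, 0.489, 3.096]
wrist_force: [-3.1, 0.3, -0.8]
opening: 1.001
[-3.1437025   0.25508734 -0.76391475] [0.08384434 0.73018874 0.05252724]
tip board [ 0.0104 -0.0091  0.0337]
```

View pics/z5.png

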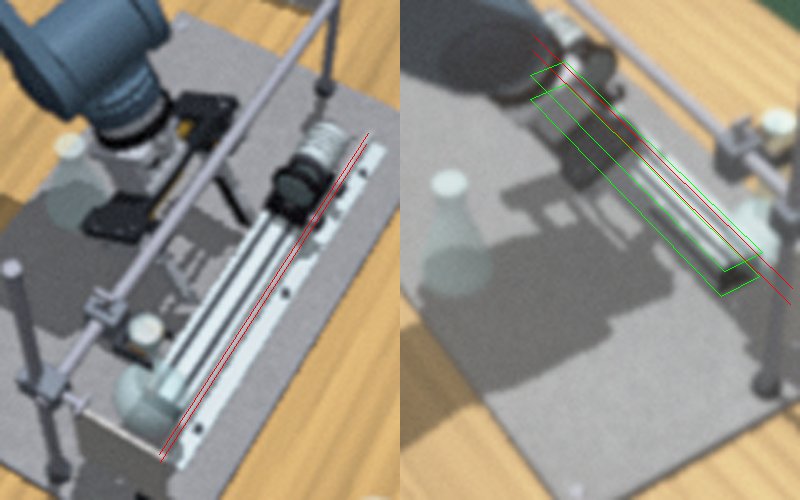

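The bench is almost at the rail (scene zoom, right edge (320,210)–(185,400)). I'll make fine steps until the force rises.

```bash
python3 -m handwheel '[{"tx":-0.9,"ty":0,"tz":0.5,"ax":0,"ay":0,"az":0},{"tx":-0.9,"ty":0,"tz":0.5,"ax":0,"ay":0,"az":0}]'|grep -E 'force|ee'; python3 -m handwheel '[{"tx":-0.9,"ty":0,"tz":0.5,"ax":0,"ay":0,"az":0}]'|grep -E 'force|ee';python3 -m handwheel '[{"tx":-0.9,"ty":0,"tz":0.5,"ax":0,"ay":0,"az":0}]'|grep -E 'force|ee'
```

```text
ee_pos: [0.5444, 0.0032, 0.2091]
wrist_force: [-2.3, 1.2, 0.1]
ee_pos: [0.5454, 0.0032, 0.2091]
wrist_force: [-4.9, 0.7, -0.5]
ee_pos: [0.5462, 0.0032, 0.2088]
wrist_force: [-7.3, 0.5, 1.3]
```

```bash
python3 -c "
from h import *
s=get_state();print(s['wrist_force'],s['ft_torque']);R,p=cur();print(inv(np.load('board.npy'),p+.199*R[:,2])[0].round(4))"
```

```text
[-7.26949186  0.52188798  1.31587556] [-0.0223216   1.42924825 -0.1267873 ]
[ 0.0135 -0.0089  0.033 ]
```

```bash
for i in 1; do python3 -m handwheel '[{"tx":-0.6,"ty":0,"tz":0.3,"ax":0,"ay":0,"az":0}]'|grep -E 'force|ee'; python3 -c "
from h import *
print(get_state()['ft_torque'].__repr__())"; python3 -m handwheel '[{"tx":-0.6,"ty":0,"tz":0.3,"ax":0,"ay":0,"az":0}]'|grep -E 'force|ee'; python3 -m handwheel '[{"tx":-0.6,"ty":0,"tz":0.3,"ax":0,"ay":0,"az":0}]'|grep -E 'force|ee'; done; python3 -c "
from h import *
print(get_state()['ft_torque'])"
```

```text
ee_pos: [0.5465, 0.0032, 0.2085]
wrist_force: [-8.7, -0.4, 0.8]
array([-0.1537694 ,  1.58037912, -0.20978971])
ee_pos: [0.5468, 0.0032, 0.2082]
wrist_force: [-10.8, -1.5, 2.2]
ee_pos: [0.5471, 0.0032, 0.2078]
wrist_force: [-11.4, -1.4, 2.8]
[-0.28328273  2.13289427 -0.3585719 ]
```

```bash
python3 -m handwheel '[{"tx":0,"ty":0,"tz":0,"ax":0.24,"ay":0,"az":0.44},{"tx":0,"ty":1,"tz":0,"ax":0.24,"ay":0,"az":0.44}]'|grep -E 'force|ee'; python3 -c "
from h import *
print(get_state()['ft_torque'],get_state()['tcp_rot'])";  python3 -m handwheel '[{"tx":0,"ty":0,"tz":0,"ax":0.24,"ay":0,"az":0.44},{"tx":-0.6,"ty":0,"tz":0.3,"ax":0.24,"ay":0,"az":0.44}]'|grep -E 'force|ee'; python3 -c "
from h import *
print(get_state()['ft_torque'],get_state()['tcp_rot'],get_state()['wrist_force'])
ps=get_image('scene'),get_image('side');v=np.load('board.npy')
w=wrist();i=draw(w,v,None,f=1.25)
a=cv2.resize(draw(ps[0],v,None,(315,170,75,125),4.8)[:,:],(360,600))
np.save('x.npy',0)
b=cv2.resize(cv2.cvtColor(w['pixels'],cv2.COLOR_RGB2BGR)[230:370,180:470],(440,212))
o=np.zeros((600,800,3),np.uint8);o[:,:360]=cv2.resize(cv2.cvtColor(ps[0]['pixels'],cv2.COLOR_RGB2BGR)[170:295,315:390],(360,600),interpolation=cv2.INTER_CUBIC);o[:212,360:]=b;cv2.imwrite('pics/z6.png',o)"
```

```text
ee_pos: [0.547, 0.0046, 0.2075]
wrist_force: [-9.8, 2.0, 0.1]
[0.33853846 1.9099571  0.56451348] [-3.14017975  0.48157239  3.07982547]
ee_pos: [0.5469, 0.0054, 0.2068]
wrist_force: [-12.3, 7.8, -0.8]
[1.4619905  2.28518385 1.28727336] [-3.14087883  0.47822572  3.06339951] [-12.27938829   7.80551113  -0.79873849]
```

View pics/z6.png

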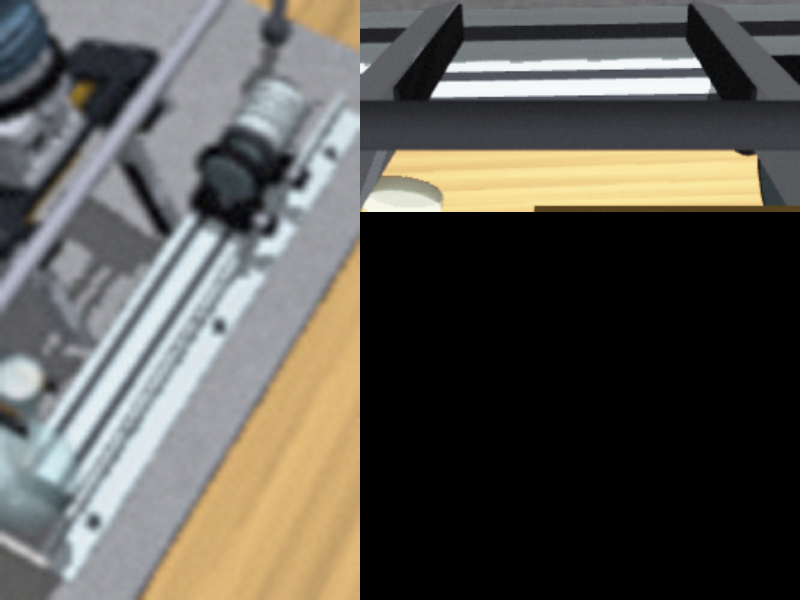

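```bash
python3 -m handwheel '[{"tx":0,"ty":-1,"tz":0,"ax":-0.24,"ay":0,"az":-0.44},{"tx":0,"ty":0,"tz":0,"ax":-0.24,"ay":0,"az":-0.44}]'|grep force; python3 -c "
from h import *
s=get_state();print(s['ft_torque'],s['tcp_rot'],s['wrist_force']);R,p=cur();print(inv(np.load('board.npy'),p+.199*R[:,2])[0].round(4))"; python3 -m handwheel '[{"tx":-0.5,"ty":0,"tz":0.2,"ax":0,"ay":0,"az":0},{"tx":-0.5,"ty":0,"tz":0.2,"ax":0,"ay":0,"az":0}]'|grep force; python3 -c "
from h import *
s=get_state();print(s['ft_torque'],s['tcp_rot'],s['wrist_force']);R,p=cur();print(inv(np.load('board.npy'),p+.199*R[:,2])[0].round(4))"
```

```text
wrist_force: [-8.0, 0.5, -2.8]
[-0.13909344  1.9250677   0.28382172] [-3.13999862  0.48007497  3.08185618] [-7.98326964  0.52387453 -2.77546376]
[ 0.0131 -0.0094  0.0303]
wrist_force: [-13.1, 2.4, -0.0]
[0.3162187  2.47762274 0.6002993 ] [-3.1402579   0.47766717  3.08156162] [-13.1486025    2.4151418   -0.01972278]
[ 0.0133 -0.0094  0.0299]
```

Fully blocked against the rail (1.1 mm commanded, 0.2 mm moved, 13 N). I'll back off gently and retreat along the tool axis.

```bash
python3 -m handwheel '[{"tx":1,"ty":0,"tz":-0.5,"ax":0,"ay":0,"az":0},{"tx":1.5,"ty":0,"tz":-0.8,"ax":0,"ay":0,"az":0},{"tx":4,"ty":0,"tz":-2.2,"ax":0,"ay":0,"az":0},{"tx":6,"ty":0,"tz":-3.2,"ax":0,"ay":0,"az":0},{"tx":0,"ty":0,"tz":-25,"ax":0,"ay":0,"az":0},{"tx":0,"ty":0,"tz":-35,"ax":0,"ay":0,"az":0},{"tx":0,"ty":0,"tz":-35,"ax":0,"ay":0,"az":0},{"tx":0,"ty":0,"tz":-35,"ax":0,"ay":0,"az":0},{"tx":0,"ty":0,"tz":-35,"ax":0,"ay":0,"az":0},{"tx":0,"ty":0,"tz":-35,"ax":0,"ay":0,"az":0},{"tx":0,"ty":0,"tz":-20,"ax":0,"ay":0,"az":0},{"tx":0,"ty":0,"tz":0,"ax":0,"ay":0,"az":0}]'
python3 - <<'E'
from h import *
w=wrist();v=np.load('board.npy')
print(search_frame('bung_center',get_image('scene'))[:1])
b=benchw(.04,-.012,0);cv2.imwrite('pics/w7.png',draw(w,v,b,f=1.25))
E
```

```text
time: 16.88
ee_pos: [0.4329, 0.0107, 0.4099]
tcp_rot: [-3.137, 0.503, 3.079]
wrist_force: [0.8, -1.0, 0.7]
opening: 1.001
[{'bbox': [210.3, 317.5, 11.8, 19.9], 'confidence': 0.78}]
```

View pics/w7.png

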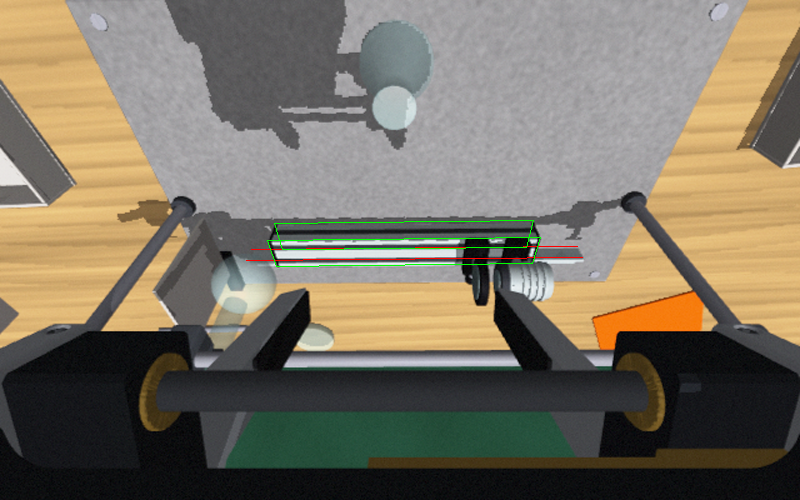

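Bench at (270–540, 220–265) matches the model placed flat at the rail, with the conical flask undisturbed. One last zoom on the contact line.

Run:
```python
from h import *
w=wrist();s=get_image('scene')
c=lambda p,x,y,W,H,f:cv2.resize(cv2.cvtColor(p['pixels'],cv2.COLOR_RGB2BGR)[y:y+H,x:x+W],None,fx=f,fy=f,interpolation=cv2.INTER_CUBIC)
a=c(w,205,165,265,60,3);b=c(s,300,180,110,115,3.5)
o=np.zeros((600,800,3),np.uint8);o[:a.shape[0],:a.shape[1]]=a;o[185:185+b.shape[0],:b.shape[1]]=b
t=c(s,160,275,100,100,3.5);o[185:185+350,400:750]=t
cv2.imwrite('pics/last.png',o)
```

```text
(no output)
```

View pics/last.png

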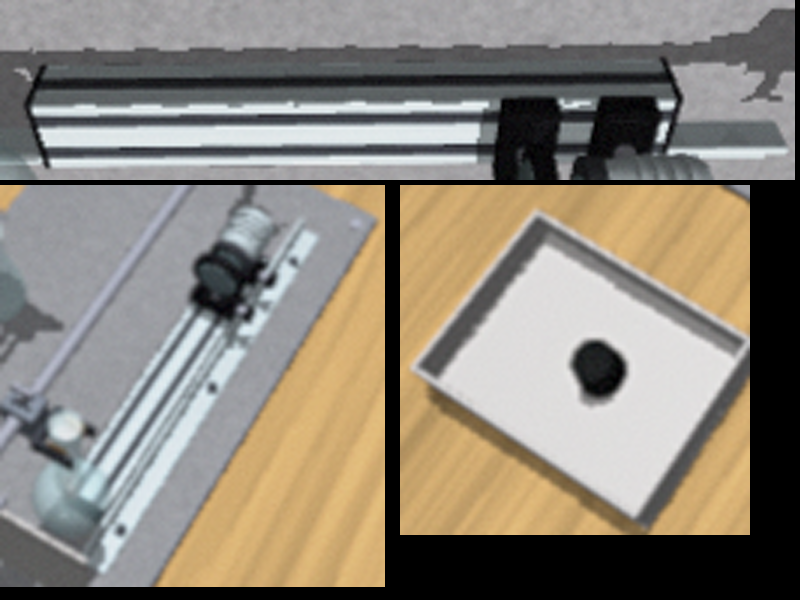

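Run:
```python
from h import *
from scipy.ndimage import map_coordinates as mc
v=np.load('board.npy')
for name in('wrist','scene'):
    ims=[wrist() if name=='wrist' else get_image(name) for _ in range(3)];p=ims[0]
    G=np.mean([i['pixels'].mean(2) for i in ims],0)
    x=np.arange(-.02,.135,.0005)
    print(name)
    for y in(-.15,-.13,-.1,-.07,-.04,-.01,.02,.13,.155,.17,.19):
        pr=0
        for dy in np.linspace(-.006,.006,7):
            u=proj(p,pose(v,np.c_[x,x*0+y+dy,x*0+.032]));pr=pr+mc(G,[u[:,1],u[:,0]],order=1)/7
        g=np.gradient(pr);k=[j for j in range(2,len(g)-2) if abs(g[j])>1.2 and abs(g[j])==abs(g[j-2:j+3]).max()]
        print(y,[f"{x[j]*1000:.1f}{'+' if g[j]>0 else '-'}{abs(g[j]):.0f}" for j in k])
```

```text
wrist
-0.15 ['-1.5-14', '5.5-3', '14.0-12', '21.0+12', '31.0+18', '36.5-22', '43.5+23', '57.5-36', '65.5+18', '70.5-10', '93.5-9', '110.5-2', '113.0-1', '117.0-2', '124.0-2']
-0.13 ['-3.0-16', '7.5+2', '14.5-16', '21.5+10', '30.5+15', '33.0+12', '36.5-27', '44.0+26', '58.0-31', '64.5+19', '70.5-13', '89.0-4', '94.5-7', '101.0+2', '104.0+1', '109.0+1', '118.0+2', '123.0+1']
-0.1 ['-2.5-14', '6.0+2', '15.0-13', '20.0+10', '31.0+14', '37.0-34', '44.5+27', '58.0-25', '64.5+22', '70.5-17', '99.5-2', '102.0+5', '115.5+1']
-0.07 ['-2.0-15', '6.5+2', '8.5-1', '13.5-9', '20.5+12', '30.0+18', '37.0-36', '45.0+23', '56.5-20', '65.0+24', '71.0-14', '98.0+2', '99.5-2', '111.0-1', '119.0+3']
-0.04 ['-1.5-12', '7.0+3', '14.0-12', '21.0+14', '30.0+21', '37.5-27', '43.5+20', '57.0-27', '65.5+25', '71.5-12', '97.5+1', '116.0+3', '119.5+2']
-0.01 ['-2.5-11', '7.5+2', '14.5-15', '21.5+12', '30.5+22', '36.0-21', '44.0+23', '57.5-33', '65.5+20', '72.0-8', '116.5+3']
0.02 ['-2.0-13', '15.0-14', '22.0+9', '31.5+21', '36.5-28', '44.5+26', '58.0-34', '64.0+19', '70.5-11', '101.0+3']
0.13 ['-2.0-14', '6.5-4', 
[... 1523 characters left out ...]
', '29.5+11', '43.5-11', '50.0+11', '56.5-6', '63.5-3', '68.0+7', '74.5-6', '80.5+4', '85.5-3', '121.5-4', '126.5+4']
0.02 ['17.0+6', '23.5-10', '30.0+11', '43.5-11', '50.0+11', '56.0-5', '63.5-4', '69.0+7', '84.5-6', '121.5-4', '127.0+4']
0.13 ['3.5-8', '12.0+1', '47.0-2', '57.5+10', '65.0-8', '72.5+10', '85.0-5', '121.5-3', '127.0+4']
0.155 ['0.5-2', '8.5+4', '29.5-2', '39.0-4', '48.0+4', '58.0+3', '64.0-5', '68.5+4', '74.0-4', '80.0+4', '85.0-2', '121.5-3', '127.0+4']
0.17 ['-3.0-4', '6.0+4', '13.0+1', '28.5-1', '33.0-2', '40.0-3', '50.0+3', '57.5+3', '63.5-5', '69.0+7', '84.5-5', '121.5-4', '127.5+4']
0.19 ['-1.5-4', '11.0+4', '57.0+3', '63.5-4', '68.5+4', '84.5-3', '121.5-3', '127.0+4']
```

The edge profiles are constant along the whole length, so the bench is parallel to the rail within 0.5 mm. I'm handing in.

```bash
python3 -c "
from bench import *
print(get_state()['time'],get_state()['wrist_force']);print(close_job())"
```

```text
17.4333 [-0.01559381 -0.08863279  0.88020295]
the job is handed in; nothing more can be done
None
```

The light bench now lies against the rail and the rubber bung stands in the empty white tray; I handed the job in at 17.4 s.

**What I did:** I gripped the bung under the cross rod with the tool tilted 35°, set it down in the tray and let go. I then pushed the bench with both open fingertips low on its side, starting vertical and tilting to 28° as it went under the rod, until it stopped at the rail. The arm then backed away and touches nothing.

**Checks that agreed:**
- **Contact with the rail:** at the last push the bench was blocked. A 1.1 mm command moved the tool 0.2 mm, at 13 N.
- **Flat along its length:** bench and rail edges are parallel to about 0.5 mm where the bar shows in the scene camera (bare end to past the middle). In the wrist camera the bar's near edge is even out to the lamp end.
- **Bung and surroundings:** the bung is well inside the tray. The bench is upright and the conical flask stands. The largest wrist force I read was about 15 N.

**Checks that disagreed or are missing:**
- **Board angle:** the tool angle at which both fingertips pressed evenly differed by about 0.5° from the board angle I measured, and one wrist-camera slope differed by about 0.5° the other way. I judged flatness on bench against rail in the same picture instead.
- **Not looked at again:** I did not re-check the bottles or measure the hanging flask after the push. The arm did not go near the bottles again after its first move.
- **Interface:** two moves were refused early on because I had left values out of the zero rows; I resent them and nothing was affected.

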